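# Clamp the griddle's burner control and press its knob onto the sprung D-shaft

### The job

The griddle's burner control stands loose between the jaws of the small vise on the counter. Turn the vise's crank clockwise until the jaws hold the control firmly, then pick up the black knob, turn it so that its bore matches the D-shaped shaft on top of the control, push it fully onto the shaft and press shaft and knob down against the spring all the way. Finish while still gripping the knob and keeping it pressed down; leave the other things on the counter where they are.

Things in the scene. Friction and masses are not known exactly. Their poses are not given: they have to be found in the camera images.
- vise: Small grey vise fixed to the counter, base 100 x 235 x 20 mm. Origin on the counter midway between the open jaws; its y axis runs along the jaws' travel towards the crank, its x axis is level, across the jaws. The upright crank axis lies at y = +122 mm.
- stop_jaw: The vise's fixed steel jaw, at the end away from the crank; 80 mm wide, its face 36 mm from the vise's origin (at y = -36 mm), its top 55 mm above the counter. Same frame as the vise.
- jaw_pad: The moving jaw's sprung face plate, 80 mm wide, top 55 mm above the counter; with the crank at 0 its face is at y = +36 mm of the vise. It travels 8 mm towards the fixed jaw per radian of crank, and gives against springs (2.5 N per mm) once the control is held between the jaws.
- crank (a joint): Angle of the vise's crank about its upright axis, rad, growing clockwise seen from above as the jaw closes; limits 0 (open) and 2.4 (stop). It starts between 0 and 0.6. Both jaws touch the control at about 1.5, hold it firmly from about 2.0, best at 2.2 to 2.4. It turns with 4 to 7 N at the handle and stays where it is left.
- crank_handle (a point): Centre of the crank's upright round handle, a freely spinning black sleeve 16 mm in diameter and 44 mm tall (55 to 99 mm above the counter), 55 mm from the crank axis. At joint value 0 it lies from the axis towards the vise's -x, at 1.57 towards the vise's +y. The flat crank arm under it tops out 54 mm above the counter.
- crank_pivot (a point): Point on the crank's upright axis at the height of the handle's centre.
- control: Aluminium burner control, a 64 (x) x 60 (y, between the jaws) x 50 mm box, 0.7 kg, standing loose on the vise's base (its underside 20 mm above the counter); a brass pipe stub looks out of its +x side. Origin at the centre of its underside. The closing jaw pushes it against the fixed jaw, by up to 10 mm, so look again after clamping.
- stem_tip (a point): Centre of the top end of the upright steel D-shaft on the control, 98 mm above the counter when not pressed (28 mm above the box). 16 mm in diameter with one flat 2.5 mm from the axis; upper 2.5 mm tapered. x points out of the flat. A thin washer at the shaft's foot has a tab, reaching 27 mm from the axis, that points the same way as the flat. Stiff to turn.
- stem (a joint): How far the D-shaft is pressed down, m: 0 free, 0.008 at its stop. The spring pushes back with about 3 N at the start and 10 N at the stop.
- knob: The black plastic knob, 60 g, standing upright on the counter; origin at the centre of its underside. The bore opens there, 15 mm deep, a D 18 mm in diameter with its flat 3.5 mm from the axis on the +x side, under the pointed end of the grip: it fits the shaft with 1 mm of play all round. Fully on, the knob's underside is 15 mm below the shaft's tip.
- knob_center (a point): The knob's centre, on its axis, 20 mm above its underside. Round skirt 44 mm in diameter, 18 mm tall; on it a bar grip 14 mm thick (along y), 22 mm tall (18 to 40 mm above the underside), from x = -20 (blunt end) to x = +27 mm (pointed end). The knob goes on when the pointed end points the same way as the shaft's flat and tab.
- knob_point (a point): Tip of the pointed end of the knob's bar grip, 27 mm from the knob's axis along its +x, 29 mm above its underside.
- ramekin_mid (a point): Bystander: red ceramic ramekin, 86 mm across, 45 mm tall; point about half-way up.
- pinch_bowl_mid (a point): Bystander: small glass pinch bowl, 72 mm across, 30 mm tall; point about half-way up.
- squeezer_mid (a point): Bystander: aluminium lime squeezer, about 230 mm long, 48 mm tall, lying flat; point about half-way up.
- warmer_mid (a point): Bystander: closed round plastic tortilla warmer, 206 mm across, 87 mm tall; point about half-way up.
- salt_jar_mid (a point): Bystander: glass salt jar with a metal cap, 48 mm across, 85 mm tall; point about half-way up.
- spice_can_mid (a point): Bystander: spice can, 60 mm across, 95 mm tall; point about half-way up.
- screwdriver_mid (a point): Bystander: screwdriver lying on the counter; point about half-way up.
There are look-alikes about, which are no part of the job. Several things have the shape of the knob; the one meant has the colours described above.

How it is judged:
On the way, in this order (a step that is already met when the one before it is completed fails the run):
1. the control is clamped between the vise's jaws (contact force between jaw_pad and control above 5 N and contact force between stop_jaw and control above 3 N), for 0.2 s.
2. the knob is seated on the D-shaft, flat to flat (z of knob_center in the frame of stem_tip below 0.008 m and horizontal distance between knob_center and stem_tip below 0.003 m and angle between the x axis of knob_center and the x axis of stem_tip, either way round below 0.35 rad and x of knob_point in the frame of stem_tip above 0.02 m), for 0.1 s.
At the end, for the whole second after the job is handed in: Still holding: jaws press the control (over 5 and 3 N); knob on the D-shaft (underside 12 mm or more below its tip, axes within 3 mm, pointed end within 0.35 rad of the flat's direction, tilt under 0.15 rad), at rest, gripped with over 2 N, the shaft pressed down 4.5 mm or more of its 8 mm (all of step 1 and all of step 2 and value of joint stem above 0.0045 m and contact force between the fingers and knob above 2 N and linear speed of knob below 0.02 m/s and angle between knob_center's own z axis and vertical below 0.15 rad); the arm keeps its last pose, push and grip.
It fails at once if another thing on the counter is pushed more than 30 mm from its place (distance of any of ramekin_mid, pinch_bowl_mid, squeezer_mid, warmer_mid, salt_jar_mid, spice_can_mid, screwdriver_mid from where it was at the start of the episode above 0.03 m).
It also fails if it takes over 54 s, if anything falls off the work surface, if the arm or the gripper's body presses on something with over 40 N, if the wrist force passes 120 N, or if a joint passes its speed limit or range.

### The arm

A 6-joint arm with a two-finger parallel gripper is mounted at the origin on the work surface. World frame = base frame: x ahead of the robot, y to its left, z up, the work surface at z = 0. Lengths are in m, angles in rad, forces in N, time in s.
With the tool pointing down it reaches from about 0.275 to 1 m from the base axis. Payload 8.4 kg.
Tool frame: the origin (TCP) lies on the centre line of the jaws, within the pads' length; the fingertips stand 17 mm ahead of it and the grasp point (between the pads) lies 2 mm behind it (bot.tcp_to_tips is the y of the fingertips in the tool frame, in m); y points along the fingers, z is the direction in which the jaws open and shut, and the axes are right-handed (so a half turn about y gives the same grasp; the last joint's range is limited). The gripper opens to 85 mm and grips with 20 to 120 N. Pads are 22 mm wide; open, the fingers measure 114 mm over their backs; the gripper's body (76 mm by 85 mm) begins 54 mm behind the grasp point. The pads swing forward as they close: fully open they stand 13 mm farther back than shut.
Start: joints at [1.122, 0.353, 1.633, -0, 1.155, -0.002], TCP at [0.27, 0.564, 0.248] pointing down, gripper open.
Joint ranges: [-2.63, 2.63], [-0.92, 2.1], [0.06, 2.66], [-1.3, 4.44], [0, 2.69], [-3.02, 3.02]. Speed limits (rad/s): [2.22, 2.22, 2.79, 3.14, 3.14, 3.14].

### API

Orientations are given as a unit quaternion [x, y, z, w].
In Python, from workcell import bot, hand, kinematics, get_obs, vision, hand_in gives the robot as it stands. The module is installed in compiled form; this text tells all that it offers. Calls block until the motion is done:
- bot.reach(position, orientation): joint-space move of the TCP to a pose.
- bot.servo_line(position, ori=None, velocity=0.15): straight line of the TCP; ori=None keeps the orientation; velocity is the mean speed in m/s.
- bot.goto_joints(angles): joint-space move.
- hand.move_gripper(opening, strength=None): finger opening in m; strength is the grip in N (None keeps the last); returns when the fingers have stopped.
- bot.dwell(seconds).
- kinematics.solve_ik(position, orientation): joint angles nearest the present ones, or None.
- get_obs(): the state.
- vision.read_camera(name): name is "side" or "top" or "wrist"; returns a dict with "frame" (384x512x3 uint8, red, green, blue), "intrinsics" (3x3 intrinsics, pixels), "view" (4x4, takes a point from world to camera coordinates). Camera axes: x right, y down, z forward; pixel columns grow to the right and rows downward; lengths in m; the calibration is good to about 2 mm. The wrist camera is an equidistant fisheye: a pixel r from the principal point sees the ray r / f radians off the axis. A picture is of the moment at which its call begins. There is no depth.
A pose or a line that the arm cannot do raises bot.IKError and nothing moves.
- hand_in(): hands the job in, once; it reports no verdict.
The state is a dict: "time_s": time; "joint_pos": joint angles; "joint_vel": joint speeds; "joint_efforts": joint torques, N m; "position": TCP position; "orientation": TCP orientation; "wrist_force": force on the tool from outside, world axes, zero at the start; "ft_torque": the same for the moment, N m; "gripper_width": finger opening in m.
Only numpy, scipy, OpenCV 4.12 (cv2) and the standard library are available. Lean on these libraries where they do the work, as an engineer would, in place of code of your own. Each camera call takes 0.05 s, during which the arm holds its last target.

## Working session

There is one attempt and no reset: what is moved stays moved. The work goes in short steps, each a Python script; the robot and the scene stay as the last script left them, time stands still between calls to the robot, and variables do not carry over. Pictures are saved under pics/ and viewed, and the job is handed in when it is done.

```bash
mkdir -p pics; python3 - <<'E'
from workcell import bot,get_obs,vision
import cv2
for n in ["top","side","wrist"]:
    c=vision.read_camera(n); cv2.imwrite(f"pics/{n}0.png",c["frame"][:,:,::-1]); print(n,c["intrinsics"].tolist(),c["view"].round(4).tolist())
o=get_obs();print(o, bot.tcp_to_tips)
E
```

```text
top [[446.3295531540123, 0.0, 252.92005708209524], [0.0, 446.3295531540123, 193.40523552459763], [0.0, 0.0, 1.0]] [[-0.0047, -0.9999, 0.0126, -0.0089], [-0.9852, 0.0025, -0.1712, 0.5678], [0.1711, -0.0133, -0.9852, 1.3076], [0.0, 0.0, 0.0, 1.0]]
side [[433.3871475958183, 0.0, 264.12932989665507], [0.0, 433.3871475958183, 184.6613558378671], [0.0, 0.0, 1.0]] [[0.8942, -0.4476, 0.0026, -0.5229], [-0.2632, -0.5306, -0.8057, 0.2126], [0.362, 0.7198, -0.5923, 1.2292], [0.0, 0.0, 0.0, 1.0]]
wrist [[297.3186396354542, 0.0, 253.83195547461105], [0.0, 297.3186396354542, 192.11188727798495], [0.0, 0.0, 1.0]] [[0.4327, 0.9015, -0.0017, -0.6247], [0.8591, -0.4118, 0.3039, -0.0389], [0.2732, -0.1329, -0.9527, 0.3792], [0.0, 0.0, 0.0, 1.0]]
{'time_s': 0.15, 'joint_pos': array([ 1.12160481e+00,  3.53478470e-01,  1.63394846e+00, -4.23270634e-07,
        1.15520594e+00, -2.39177138e-03]), 'joint_vel': array([-0.00187665, -0.0018603 , -0.00071911, -0.00078588, -0.00090761,
        0.00100482]), 'joint_efforts': array([ 1.40946984e-03, -6.05641294e+01, -3.42337239e+01, -3.65870619e-05,
        6.16853635e-03,  1.81590133e-05]), 'position': array([0.26989927, 0.56334328, 0.2477471 ]), 'orientation': array([ 0.68989347, -0.156739  ,  0.1565746 , -0.68917653]), 'wrist_force': array([ 0.3680693 , -0.54089422,  0.13760033]), 'ft_torque': array([0.01574982, 0.01892752, 0.02350218]), 'gripper_width': 0.08530330603334949} 0.017
```

View pics/top0.png

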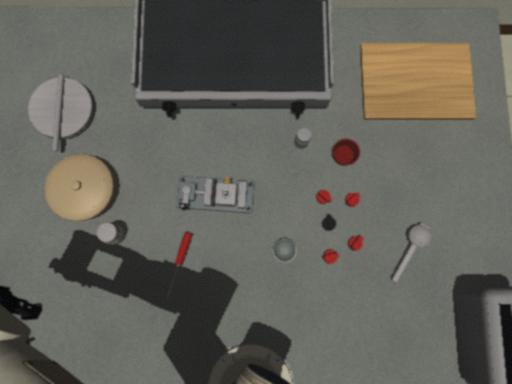

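View pics/side0.png

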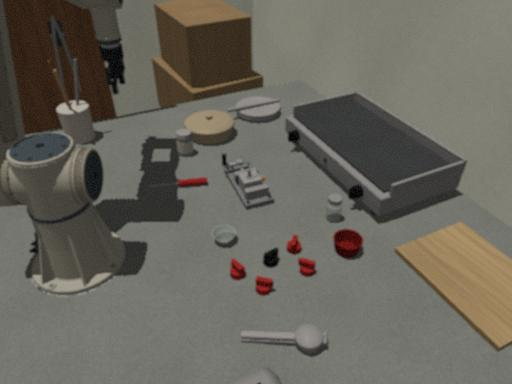

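View pics/wrist0.png

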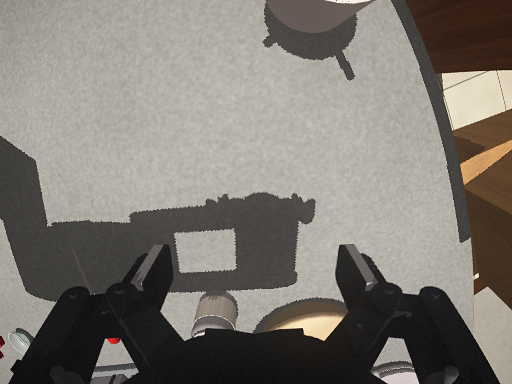

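```bash
cat > h.py <<'E'
import numpy as np,cv2
from workcell import bot,hand,kinematics,get_obs,vision,hand_in
from scipy.spatial.transform import Rotation as R
def cam(n,fn=None):
    c=vision.read_camera(n)
    if fn: cv2.imwrite(f"pics/{fn}.png",c["frame"][:,:,::-1]); np.savez(f"pics/{fn}.npz",K=c["intrinsics"],V=c["view"],f=c["frame"])
    return c["frame"],c["intrinsics"],c["view"]
def load(fn):
    d=np.load(f"pics/{fn}.npz"); return d["f"],d["K"],d["V"]
def ray(K,V,px,fish=False):
    d=np.array([(px[0]-K[0,2])/K[0,0],(px[1]-K[1,2])/K[1,1],1.])
    if fish:
        r=np.hypot(d[0],d[1]); 
        if r>1e-9: d=np.array([d[0]/r*np.sin(r),d[1]/r*np.sin(r),np.cos(r)])
    Rm=V[:3,:3]; return -Rm.T@V[:3,3], Rm.T@d
def onz(K,V,px,z,fish=False):
    o,d=ray(K,V,px,fish); return o+d*(z-o[2])/d[2]
def proj(K,V,p,fish=False):
    q=V[:3,:3]@np.asarray(p)+V[:3,3]
    if not fish: return K[:2,:2]@(q[:2]/q[2])+K[:2,2]
    r=np.hypot(q[0],q[1]); t=np.arctan2(r,q[2]); return K[:2,2]+K[0,0]*t*q[:2]/max(r,1e-9)
def down(a):
    """tool y down, tool z (jaw opening) along yaw a"""
    z=np.array([np.cos(a),np.sin(a),0]);y=np.array([0,0,-1.]);x=np.cross(y,z)
    return R.from_matrix(np.c_[x,y,z]).as_quat()
E
python3 - <<'E'
from h import *
for n in ["top","side"]:
    f,K,V=cam(n,n+"0")
    boxes={"top":[(170,170,265,220),(310,180,370,270)],"side":[(210,140,285,215),(225,230,320,300)]}[n]
    for i,b in enumerate(boxes):
        c=f[b[1]:b[3],b[0]:b[2]]; s=min(800/c.shape[1],600/c.shape[0])
        cv2.imwrite(f"pics/{n}_crop{i}.png",cv2.resize(c,None,fx=s,fy=s,interpolation=cv2.INTER_CUBIC)[:,:,::-1]); print(n,i,s)
f,K,V=load("top0")
for p,z in [((226,195),.07),((188,190),.08),((329,222),.03)]: print(onz(K,V,p,z))
o=get_obs(); f,K,V=cam("wrist")
Rt=R.from_quat(o["orientation"]).as_matrix(); print("campos in tool",Rt.T@(-V[:3,:3].T@V[:3,3]-o["position"]), (V[:3,:3]@Rt).round(3))
E
```

```text
top 0 8.421052631578947
top 1 6.666666666666667
side 0 8.0
side 1 8.421052631578947
[0.55946179 0.06981248 0.07      ]
[0.57310306 0.18210713 0.08      ]
[ 0.48176953 -0.24324449  0.03      ]
campos in tool [-0.07764939 -0.12438871  0.00061502] [[ 0.001  0.     1.   ]
 [ 0.953 -0.304 -0.001]
 [ 0.304  0.953 -0.001]]
```

View pics/top_crop0.png

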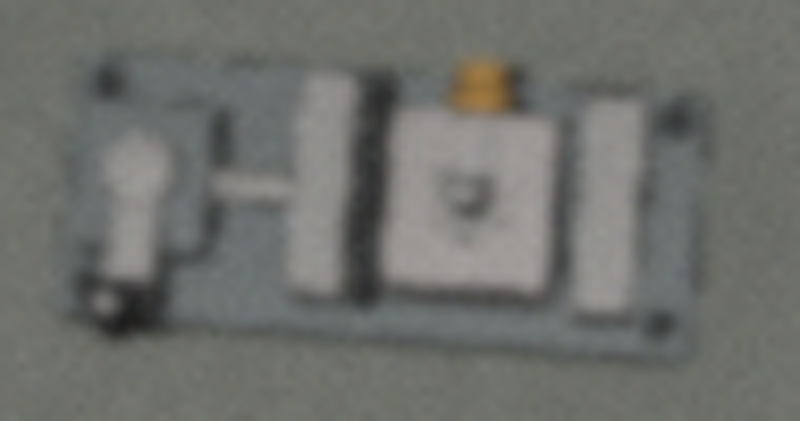

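View pics/top_crop1.png

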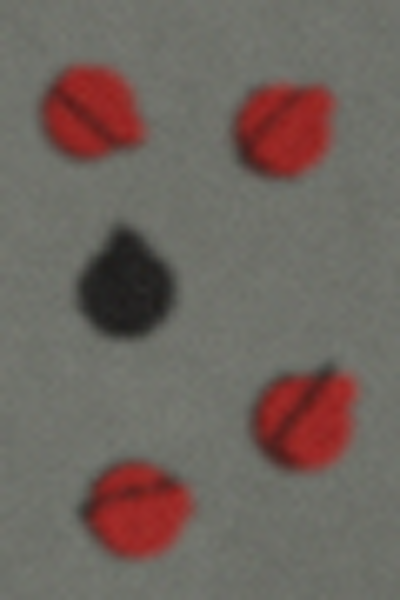

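View pics/side_crop0.png

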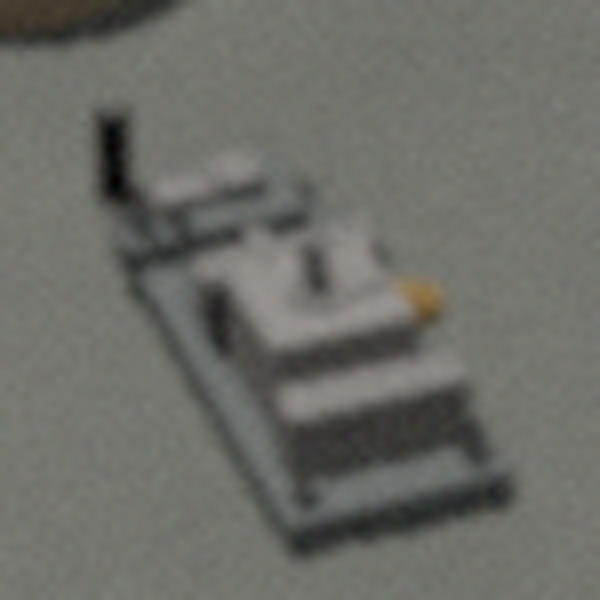

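View pics/side_crop1.png

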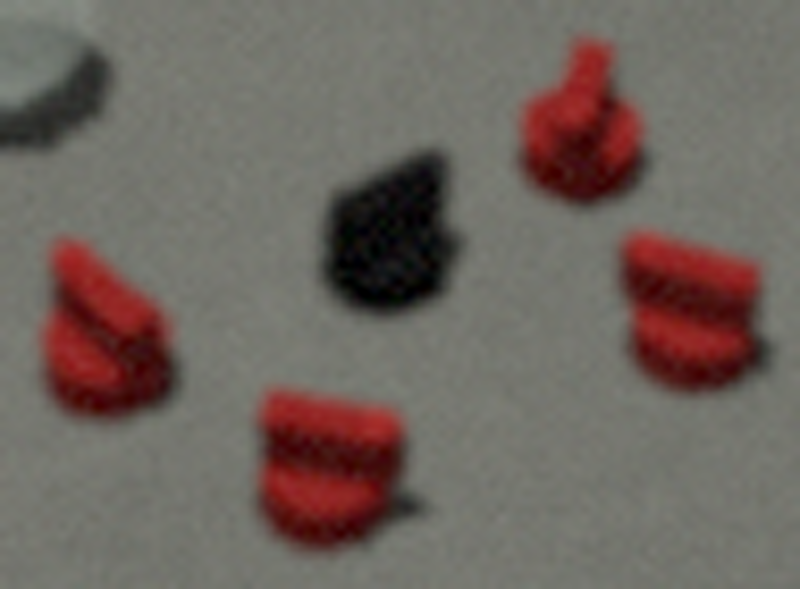

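```bash
python3 - <<'E'
from h import *
for a in [np.pi/2,-np.pi/2,0.8,0,-.75]:
  q=kinematics.solve_ik([.573,.18,.25],down(a)); print(a,None if q is None else q.round(2))
  q=kinematics.solve_ik([.573,.18,.25],down(a+np.pi)); print(' pi',None if q is None else q.round(2))
q=kinematics.solve_ik([.545,.11,.28],down(np.pi/2))
bot.goto_joints(q); print(get_obs()["time_s"],get_obs()["position"])
cam("wrist","w1")
E
```

```text
1.5707963267948966 [ 0.3   0.31  1.69 -0.    1.14 -1.27]
 pi [ 0.3   0.31  1.69 -0.    1.14  1.87]
-1.5707963267948966 [ 0.3   0.31  1.69 -0.    1.14  1.87]
 pi [ 0.3   0.31  1.69 -0.    1.14 -1.27]
0.8 [ 0.3   0.31  1.69 -0.    1.14 -0.5 ]
 pi [0.3  0.31 1.69 0.   1.14 2.64]
0 [ 0.3   0.31  1.69 -0.    1.14  0.3 ]
 pi [ 0.3   0.31  1.69 -0.    1.14 -2.84]
-0.75 [ 0.3   0.31  1.69 -0.    1.14  1.05]
 pi [ 0.3   0.31  1.69 -0.    1.14 -2.09]
2.225 [0.54493856 0.11066736 0.27997472]
```

View pics/w1.png

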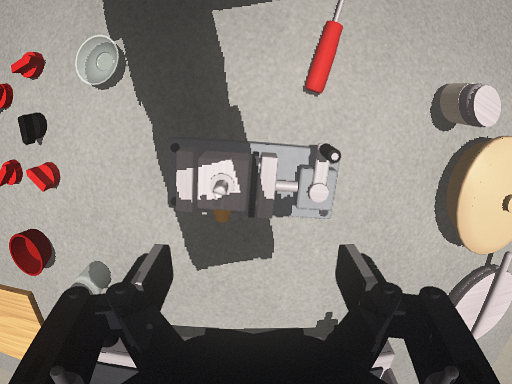

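```bash
python3 - <<'E'
from h import *
f,K,V=load("w1")
c=f[130:235,155:350]; cv2.imwrite("pics/w1c.png",cv2.resize(c,None,fx=4,fy=4,interpolation=cv2.INTER_CUBIC)[:,:,::-1])
E
```

```text
(no output)
```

View pics/w1c.png

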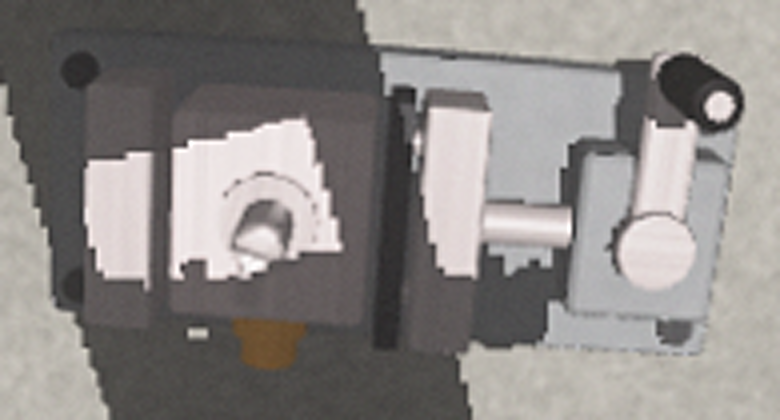

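```bash
python3 - <<'E'
from h import *
f,K,V=load("w1")
g=lambda x,y,z:onz(K,V,(x/4+155-.375,y/4+130-.375),z,True)
H=g(720,106,.099);Hb=g(676,78,.055)
print("handle top",H,"base",Hb)
for z in(.054,.06): print("hub",g(655,250,z))
b=[g(80,70,.021),g(75,285,.021),g(675,330,.021)]; print(np.round(b,4))
d=b[2]-b[1];print("vise y dir from bolts",np.arctan2(d[1],d[0]), "len",np.linalg.norm(d), "x len",np.linalg.norm(b[1]-b[0]))
# jaw edges (stop jaw top face z .055): left edge & right edge of top
for n,p in dict(sTL=(88,160),sBL=(85,325),sTR=(155,80),sBR=(150,325),padTR=(410,90),padBR=(395,348),padTL=(395,88),padBL=(375,345)).items(): print(n,g(*p,.055).round(4))
print("stem tip",g(262,243,.098), "tubeFoot",g(272,205,.07))
f,K,V=load("top0")
gt=lambda x,y,z:onz(K,V,(170+x/8.421-.44,170+y/8.421-.44),z)
print("top handle",gt(105,300,.099),"hub",gt(137,170,.057),"stem",gt(465,195,.09))
E
```

```text
handle top [0.52448168 0.19732717 0.099     ] base [0.52433851 0.19532311 0.055     ]
hub [0.5791851  0.19207912 0.054     ]
hub [0.57727299 0.1906934  0.06      ]
[[ 0.5268  0.0055  0.021 ]
 [ 0.6025 -0.0018  0.021 ]
 [ 0.6193  0.2091  0.021 ]]
vise y dir from bolts 1.4913941405980287 len 0.21156606084171295 x len 0.07609375511595268
sTL [0.5497 0.0157 0.055 ]
sBL [0.6042 0.0103 0.055 ]
sTR [0.5252 0.0382 0.055 ]
sBR [0.604 0.032 0.055]
padTR [0.5289 0.1149 0.055 ]
padBR [0.6115 0.1104 0.055 ]
padTL [0.5283 0.1105 0.055 ]
padBL [0.6105 0.1041 0.055 ]
stem tip [0.56315884 0.07446063 0.098     ] tubeFoot [0.56024461 0.07444615 0.07      ]
top handle [0.52482694 0.19598253 0.099     ] hub [0.5780786  0.19175155 0.057     ] stem [0.56288853 0.0724893  0.09      ]
```

```bash
python3 - <<'E'
from h import *
yaw=-.0795; P=np.array([.5787,.1920])
def pose(th,z):
    w=np.pi-th+yaw; return [P[0]+.055*np.cos(w),P[1]+.055*np.sin(w),z], down(yaw+np.pi/2-th)
hand.move_gripper(.042,20)
p,o=pose(.02,.14); bot.reach(p,o)
p,o=pose(.02,.081); bot.servo_line(p,o,.12)
s=get_obs(); print(s["time_s"],s["position"],s["wrist_force"],s["gripper_width"])
cam("wrist","w2")
hand.move_gripper(.020,20)
s=get_obs(); print(s["time_s"],s["wrist_force"],s["gripper_width"])
E
```

```text
4.125 [0.5247102  0.19736849 0.08179725] [-0.22848641 -0.36288483  0.64944169] 0.042144613220782993
4.5167 [ 0.11777314  0.31609953 -0.30075662] 0.019929610474787803
```

View pics/w2.png

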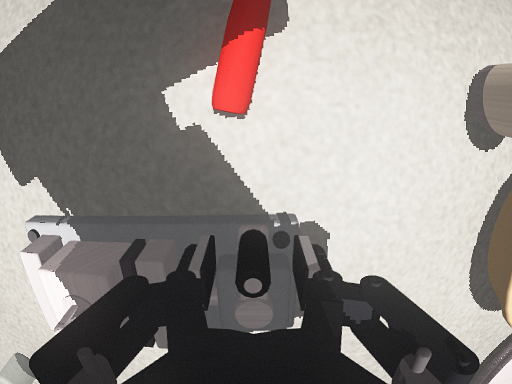

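The handle (top cap near (253,285)) sits centred between the fingers. Now the arc.

```bash
python3 - <<'E'
from h import *
yaw=-.0795; P=np.array([.5787,.1920])
def pose(th,z):
    w=np.pi-th+yaw; return [P[0]+.055*np.cos(w),P[1]+.055*np.sin(w),z], down(yaw+np.pi/2-th)
for th in np.linspace(.02,2.34,14)[1:]:
    p,o=pose(th,.081); bot.servo_line(p,o,.08)
    s=get_obs(); f=s["wrist_force"]; print(round(th,2),s["time_s"],f.round(1),(np.array(s["position"])-p).round(4))
    if np.linalg.norm(f)>45: print("STOP");break
cam("top","t3")
E
```

```text
0.2 4.8417 [-0.2  0.6 -0. ] [-0.      0.0001 -0.    ]
0.38 5.1667 [ 0.3 -0.8 -1.5] [-0.0001 -0.0001 -0.0001]
0.56 5.4917 [ 0.2 -0.9 -1. ] [-0.0001 -0.0001 -0.0001]
0.73 5.8167 [-1.4 -0.7 -0.1] [-0.0002 -0.0002 -0.0002]
0.91 6.1417 [-1.7 -0.8 -1.9] [-0.0002 -0.0002 -0.0002]
1.09 6.4667 [-0.7 -0.6 -1.5] [-0.0001 -0.0001 -0.0001]
1.27 6.7917 [-1.8 -0.4 -1.1] [-0.     -0.     -0.0001]
1.45 7.1167 [-0.8 -0.7 -2.1] [-0.  0. -0.]
1.63 7.4417 [-1.4 -0.1 -1.1] [0.0001 0.0001 0.    ]
1.8 7.7667 [-1.4  0.9 -1.6] [0.0001 0.0001 0.0001]
1.98 8.0917 [-2.1  1.1 -0.2] [0.     0.0001 0.0001]
2.16 8.4167 [-2.3  1.8 -0.4] [-0.      0.0002  0.0001]
2.34 8.7417 [-2.   1.4 -0.9] [0.     0.0002 0.    ]
```

```bash
python3 - <<'E'
from h import *
hand.move_gripper(.03,20)
p=np.array(get_obs()["position"]); p[2]=.15; bot.servo_line(p,None,.25)
p,o=[.55,.10,.28],down(np.pi/2); bot.reach(p,o)
f,K,V=cam("wrist","w4"); print(get_obs()["time_s"])
c=f[100:235,140:360]; cv2.imwrite("pics/w4c.png",cv2.resize(c,None,fx=3.6,fy=3.6,interpolation=cv2.INTER_CUBIC)[:,:,::-1])
f,K,V=cam("top","t4"); c=f[170:220,170:265];cv2.imwrite("pics/t4c.png",cv2.resize(c,None,fx=8,fy=8,interpolation=cv2.INTER_CUBIC)[:,:,::-1])
E
```

```text
11.7417
```

View pics/w4c.png

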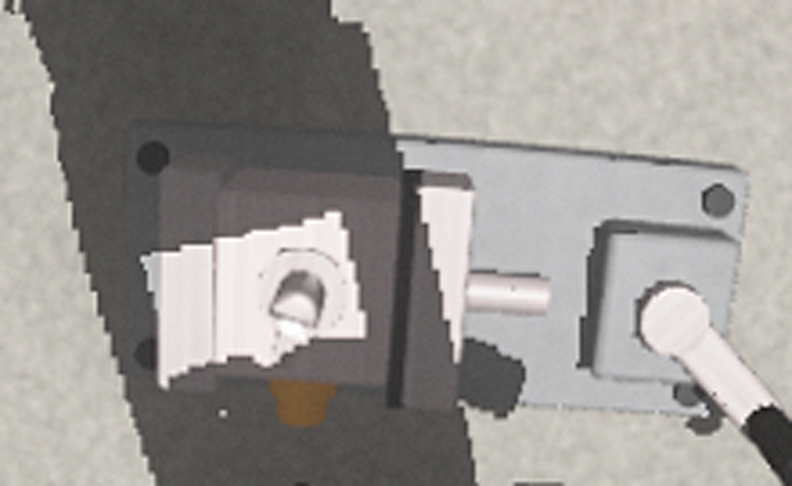

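View pics/t4c.png

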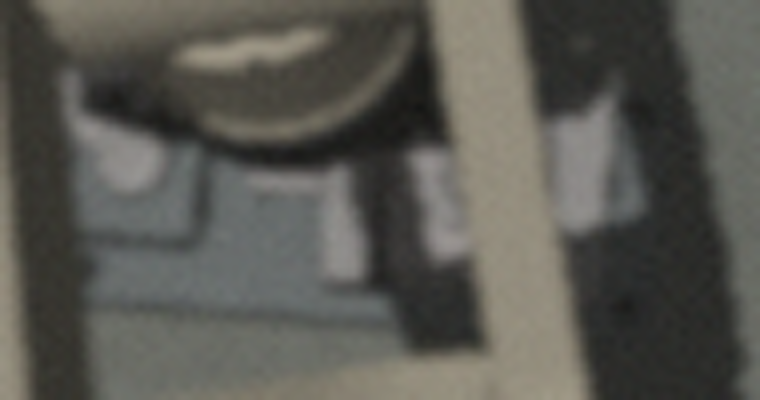

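```bash
python3 - <<'E'
from h import *
f,K,V=load("w4")
g=lambda x,y,z:onz(K,V,(x/3.6+140-.36,y/3.6+100-.36),z,True)
h=g(677,320,.057);e=g(742,402,.054);d=e-h;w=np.arctan2(d[1],d[0]);print(h,e,"crank",np.pi-.0795-w)
st=g(300,287,.098);print("stem",st)
for n,p in dict(stopR=(213,245),stopRb=(213,375),boxTR=(400,175),boxBR=(388,405)).items(): print(n,g(*p,.055 if 's' in n else .07).round(4))
bot.reach([.60,.068,.145],down(np.pi/2)); f,K,V=cam("wrist","w5"); print(get_obs()["time_s"],proj(K,V,st,True))
E
```

```text
[0.57838118 0.19229964 0.057     ] [0.61034517 0.22026684 0.054     ] crank 2.34328553407735
stem [0.55558799 0.06732066 0.098     ]
stopR [0.5524 0.0333 0.055 ]
stopRb [0.599  0.0308 0.055 ]
boxTR [0.5266 0.0969 0.07  ]
boxBR [0.6042 0.0925 0.07  ]
12.4833 [251.60443337 156.39006649]
```

View pics/w5.png

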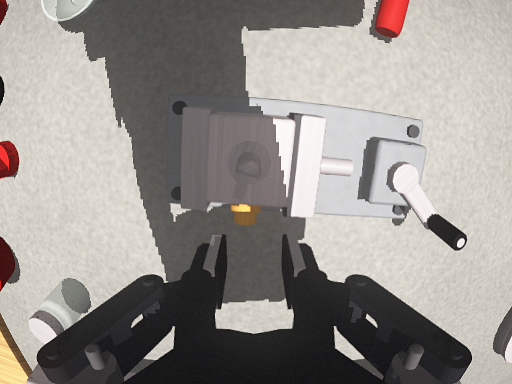

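Crank ≈ 2.34 rad, and both jaws are closed on the control. Zooming in on the stem around (250,162).

```bash
python3 - <<'E'
from h import *
f,K,V=load("w5")
c=f[100:235,175:330]; c=cv2.resize(c,None,fx=4.4,fy=4.4,interpolation=cv2.INTER_CUBIC)
c=np.clip(c.astype(float)*1.9-20,0,255).astype(np.uint8); cv2.imwrite("pics/w5c.png",c[:,:,::-1])
E
```

```text
(no output)
```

View pics/w5c.png

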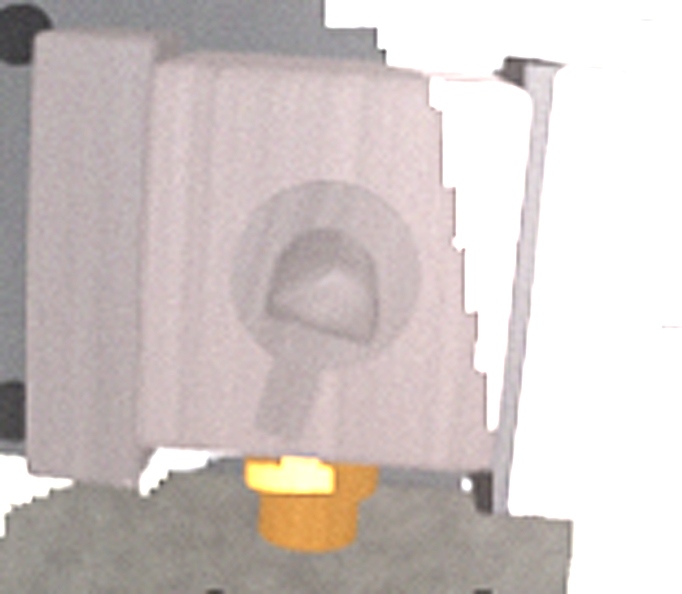

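```bash
python3 - <<'E'
from h import *
f,K,V=load("w5")
g=lambda x,y,z:onz(K,V,(x/4.4+175-.39,y/4.4+100-.39),z,True)
cw=g(327,273,.071); t=g(283,432,.071); d=t-cw; print("washer",cw,"tab",t,np.linalg.norm(d),np.arctan2(d[1],d[0]))
L=g(235,273,.071);Rr=g(420,273,.071);T=g(327,180,.071);print("washer diam",np.linalg.norm(L-Rr),(L+Rr)/2, T)
a=g(267,314,.0955);b=g(372,343,.0955); m=(a+b)/2; e=b-a; n=np.array([-e[1],e[0],0])/np.linalg.norm(e); n=n if n[0]>0 else -n
print("flat len",np.linalg.norm(e),"normal",np.arctan2(n[1],n[0]),"centre",m-.0025*n)
for z in (.0955,.098): print(g(322,290,z))
E
```

```text
washer [0.56439492 0.06525866 0.071     ] tab [0.5904277  0.05803228 0.071     ] 0.02701713946432423 -0.27077052778028826
washer diam 0.02875548075571302 [0.5643596  0.06531983 0.071     ] [0.54981996 0.06532672 0.071     ]
flat len 0.015012983924389852 normal -0.27996244068624787 centre [0.56467096 0.06532137 0.0955    ]
[0.56164754 0.06499366 0.0955    ]
[0.56109116 0.06504747 0.098     ]
```

```bash
python3 - <<'E'
from h import *
p=np.array(get_obs()["position"]);p[2]=.2;bot.servo_line(p,None,.3)
bot.reach([.51,-.243,.12],down(np.pi/2)); f,K,V=cam("wrist","w6"); print(get_obs()["time_s"])
c=f[90:230,165:335]; c=cv2.resize(c,None,fx=4,fy=4,interpolation=cv2.INTER_CUBIC)
c=np.clip(c.astype(float)*2.2,0,255).astype(np.uint8); cv2.imwrite("pics/w6c.png",c[:,:,::-1])
E
```

```text
14.1333
```

View pics/w6.png

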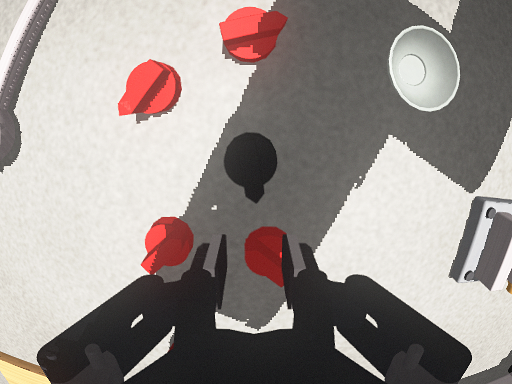

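View pics/w6c.png

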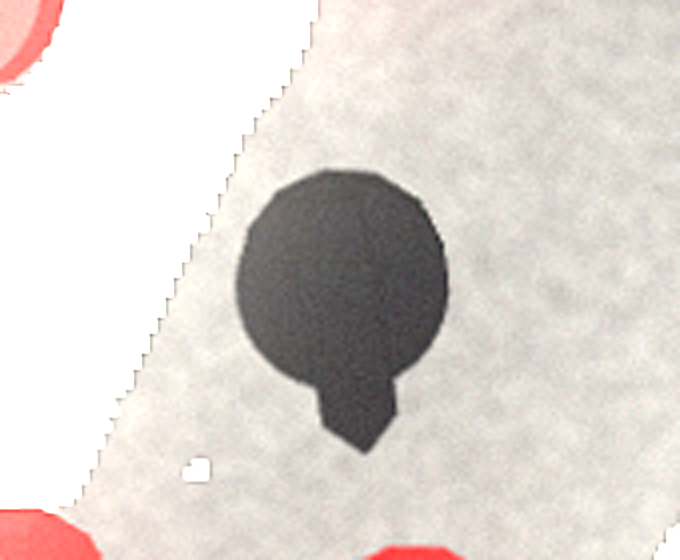

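```bash
python3 - <<'E'
from h import *
f,K,V=load("w6")
g=lambda x,y,z:onz(K,V,(x/4+165-.375,y/4+90-.375),z,True)
c=f[90:230,165:335].astype(float); c=np.clip((c-10)*7,0,255).astype(np.uint8)
cv2.imwrite("pics/w6d.png",cv2.resize(c,None,fx=4,fy=4,interpolation=cv2.INTER_CUBIC)[:,:,::-1])
L=g(237,276,.018);Rr=g(449,276,.018);C=(L+Rr)/2;T=g(343,169,.018)
print(np.linalg.norm(L-Rr),C,T,"cx from T",T[0]+.022)
for z in(.029,.04): t=g(364,454,z);d=t-C;print(t,np.linalg.norm(d[:2]),np.arctan2(d[1],d[0]))
# bar sides
for z in (.029,.04):
  a=g(320,400,z);b=g(396,395,z);print("bar w",np.linalg.norm(a-b),(a+b)/2-C, np.arctan2(*(((a+b)/2-C)[[1,0]])))
E
```

```text
0.041192486033744674 [ 0.47808794 -0.24464045  0.018     ] [ 0.45728958 -0.24456531  0.018     ] cx from T 0.4792895759224451
[ 0.51079993 -0.24055906  0.029     ] 0.03296561771622197 0.12412575197304838
[ 0.50683552 -0.24062304  0.04      ] 0.029026930509496663 0.13884856205439697
bar w 0.014447362549473012 [0.02132943 0.0029202  0.011     ] 0.13606339598604053
bar w 0.013709939533184841 [0.01794601 0.00291549 0.022     ] 0.1610521797793249
```

View pics/w6d.png

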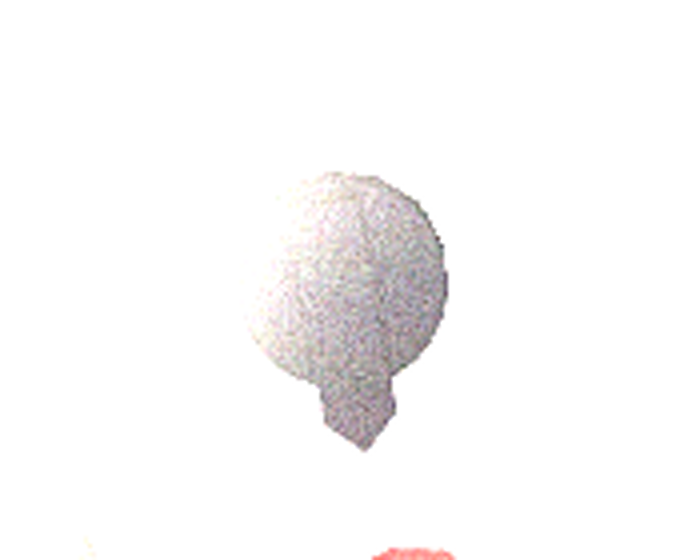

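```bash
python3 - <<'E'
from h import *
C=[.481,-.2447]; a=.16+np.pi/2
bot.reach([*C,.10],down(a)); bot.servo_line([*C,.0385],None,.12)
s=get_obs();print(s["time_s"],s["wrist_force"]); cam("wrist","w7")
hand.move_gripper(.0,80)
s=get_obs();print(s["time_s"],s["wrist_force"],s["gripper_width"])
bot.servo_line([*C,.13],None,.2); 
s=get_obs();print(s["time_s"],s["wrist_force"],s["gripper_width"]); f,K,V=cam("wrist","w8"); cam("side","s8")
c=f[190:384,150:360]; c=np.clip(c.astype(float)*3,0,255).astype(np.uint8); cv2.imwrite("pics/w8c.png",cv2.resize(c,None,fx=3,fy=3,interpolation=cv2.INTER_CUBIC)[:,:,::-1])
E
```

```text
15.1 [ 0.95545249 -0.08888417  1.10080084]
15.4417 [-0.04014413  0.32747424  5.31791364] 0.01225048169638458
16.05 [-1.0968466   0.11433484  0.25368169] 0.01203204874350201
```

View pics/w7.png

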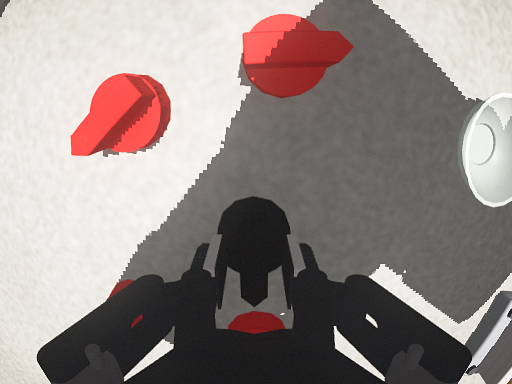

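View pics/w8c.png

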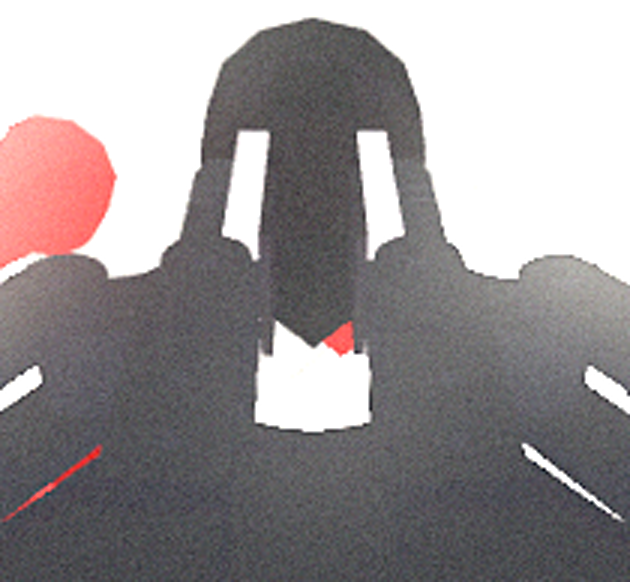

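View pics/s8.png

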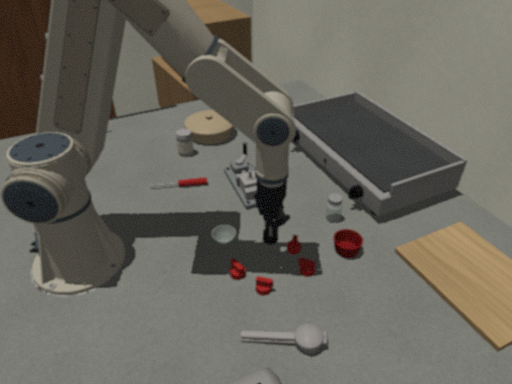

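```bash
python3 - <<'E'
from h import *
f,K,V=load("w8"); s=get_obs(); Rt=R.from_quat(s["orientation"]).as_matrix(); p=np.array(s["position"]); print(p)
g=lambda x,y,z:onz(K,V,(x/3+150-.33,y/3+190-.33),z,True)
tl=lambda w:(Rt.T@(w-p)).round(4)
z0=p[2]-.0385
print("tip",[tl(g(313,348,z0+h)) for h in(.029,.04)])
print("skirt near",[tl(g(313,18,z0+h)) for h in(0,.018)])
print("skirt sides",[tl(g(x,155,z0)) for x in(203,426)])
E
```

```text
[ 0.48004647 -0.24421912  0.12857908]
tip [array([0.0347, 0.0094, 0.    ]), array([ 0.0256, -0.0015,  0.    ])]
skirt near [array([-0.0223,  0.0385, -0.    ]), array([-0.0283,  0.0206,  0.    ])]
skirt sides [array([ 0.0076,  0.0385, -0.0228]), array([0.0076, 0.0385, 0.0233])]
```

```bash
python3 - <<'E'
from h import *
print(get_obs()["position"])
S=np.array([.5645,.0653]); t=-.275; T=S+.0008*np.array([np.cos(t),np.sin(t)])
bot.servo_line([.481,-.2447,.18],None,.25)
bot.reach([*T,.16],down(t+np.pi/2)); bot.servo_line([*T,.142],None,.1); bot.dwell(.2)
s=get_obs();print(s["time_s"],s["position"]-np.array([*T,.142]),s["wrist_force"]); f,K,V=cam("wrist","w9"); f2,_,_=cam("side","s9")
c=f[190:384,150:360]; c=np.clip(c.astype(float)*2,0,255).astype(np.uint8); cv2.imwrite("pics/w9c.png",cv2.resize(c,None,fx=3,fy=3,interpolation=cv2.INTER_CUBIC)[:,:,::-1])
c=f2[130:215,200:300]; cv2.imwrite("pics/s9c.png",cv2.resize(c,None,fx=7,fy=7,interpolation=cv2.INTER_CUBIC)[:,:,::-1])
E
```

```text
[ 0.48004647 -0.24421912  0.12857908]
18.2583 [ 0.00029497 -0.00022077  0.00042474] [ 0.53157576 -0.37579633 -0.85111945]
```

View pics/w9c.png

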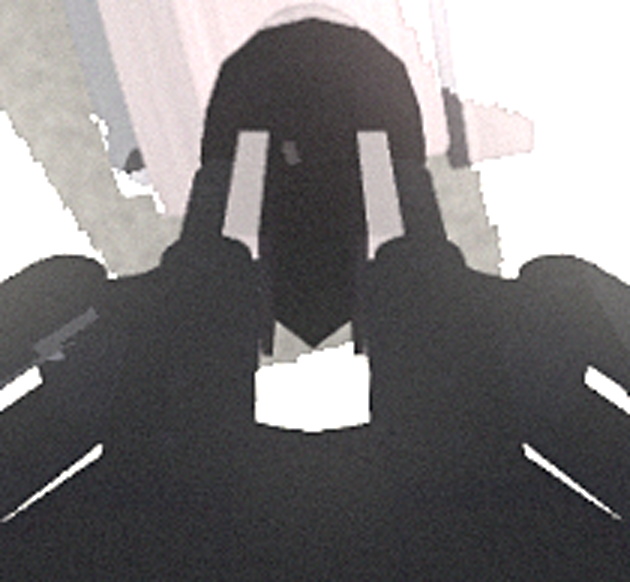

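View pics/s9c.png

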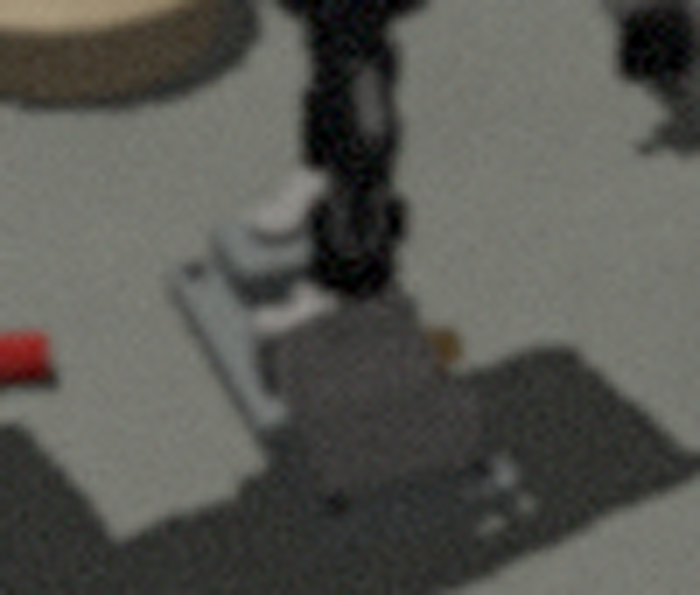

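```bash
python3 - <<'E'
from h import *
S=np.array([.5645,.0653]); t=-.275; T=S+.0008*np.array([np.cos(t),np.sin(t)])
for z in [.1395,.137,.1345,.132,.129,.126,.1235]:
    bot.servo_line([*T,z],None,.04); bot.dwell(.08)
    s=get_obs(); print(z,"und",round(z-.0385,4),round(s["time_s"],2),s["wrist_force"].round(1),s["ft_torque"].round(2),(s["position"]-np.array([*T,z])).round(4))
    if s["wrist_force"][2]>4: break
E
```

```text
0.1395 und 0.101 18.69 [ 0.4 -0.4 -0.3] [ 0.02  0.02 -0.02] [-0.      0.     -0.0001]
0.137 und 0.0985 19.02 [ 0.5  0.2 -0.6] [ 0.01 -0.01  0.02] [-0.0001  0.     -0.0001]
0.1345 und 0.096 19.36 [-0.5  0.3 -0.2] [ 0.01 -0.01 -0.02] [ 0.  0. -0.]
0.132 und 0.0935 19.69 [-0.6 -0.7 -1.2] [-0.01 -0.02 -0.02] [-0.     -0.     -0.0001]
0.129 und 0.0905 20.02 [ 0.6 -0.4 -0.4] [0.02 0.03 0.01] [-0.0001  0.     -0.0001]
0.126 und 0.0875 20.36 [ 0.7 -0.1 -0.2] [-0.01 -0.01  0.01] [-0.0001 -0.     -0.0001]
0.1235 und 0.085 20.69 [ 0.8 -0.6 -0.7] [-0.04 -0.02 -0.07] [-0.0001 -0.     -0.0001]
```

```bash
python3 - <<'E'
from h import *
S=np.array([.5645,.0653]); t=-.275; T=S+.0008*np.array([np.cos(t),np.sin(t)])
for z in [.122,.1205,.119,.117,.115,.1135,.1125]:
    bot.servo_line([*T,z],None,.04); bot.dwell(.15)
    s=get_obs(); print(z,"und",round(z-.0385,4),round(s["time_s"],2),s["wrist_force"].round(1),s["ft_torque"].round(2),(s["position"]-np.array([*T,z])).round(4),s["gripper_width"].round(4))
    if s["wrist_force"][2]>20: break
f,K,V=cam("wrist","w10"); f2,_,_=cam("side","s10")
c=f[190:384,150:360]; c=np.clip(c.astype(float)*2,0,255).astype(np.uint8); cv2.imwrite("pics/w10c.png",cv2.resize(c,None,fx=3,fy=3,interpolation=cv2.INTER_CUBIC)[:,:,::-1])
c=f2[130:215,200:300]; cv2.imwrite("pics/s10c.png",cv2.resize(c,None,fx=7,fy=7,interpolation=cv2.INTER_CUBIC)[:,:,::-1])
E
```

```text
Traceback (most recent call last):
AttributeError: 'float' object has no attribute 'round'
```

```bash
python3 - <<'E'
from h import *
S=np.array([.5645,.0653]); t=-.275; T=S+.0008*np.array([np.cos(t),np.sin(t)])
for z in [.122,.1205,.119,.117,.115,.1135,.1125]:
    bot.servo_line([*T,z],None,.04); bot.dwell(.15)
    s=get_obs(); print(z,"und",round(z-.0385,4),round(s["time_s"],2),s["wrist_force"].round(1),s["ft_torque"].round(2),(s["position"]-np.array([*T,z])).round(4),round(s["gripper_width"],4))
    if s["wrist_force"][2]>20: break
f,K,V=cam("wrist","w10"); f2,_,_=cam("side","s10")
c=f[190:384,150:360]; c=np.clip(c.astype(float)*2,0,255).astype(np.uint8); cv2.imwrite("pics/w10c.png",cv2.resize(c,None,fx=3,fy=3,interpolation=cv2.INTER_CUBIC)[:,:,::-1])
c=f2[130:215,200:300]; cv2.imwrite("pics/s10c.png",cv2.resize(c,None,fx=7,fy=7,interpolation=cv2.INTER_CUBIC)[:,:,::-1])
E
```

```text
0.122 und 0.0835 21.49 [ 1.  -0.3  2.3] [ 0.01 -0.07 -0.09] [0.0001 0.     0.0001] 0.0122
0.1205 und 0.082 21.89 [ 0.8 -0.1  2.7] [-0.06 -0.1   0.01] [0.0001 0.     0.0001] 0.0123
0.119 und 0.0805 22.29 [ 0.5 -0.2  5.2] [-0.09 -0.06  0.03] [0.0001 0.     0.0001] 0.0122
0.117 und 0.0785 22.69 [-0.3  0.2  6.5] [-0.13  0.02  0.01] [0.0002 0.     0.0003] 0.0121
0.115 und 0.0765 23.09 [-0.9 -0.2  7.8] [-0.12  0.16  0.01] [ 0.0002 -0.      0.0004] 0.0121
0.1135 und 0.075 23.49 [-1.9 -0.4 13.5] [-0.13  0.39 -0.01] [0.0002 0.     0.0009] 0.0123
0.1125 und 0.074 23.89 [-4.7 -1.6 20.9] [-0.11  0.93  0.03] [0.0004 0.     0.0016] 0.0122
```

View pics/w10c.png

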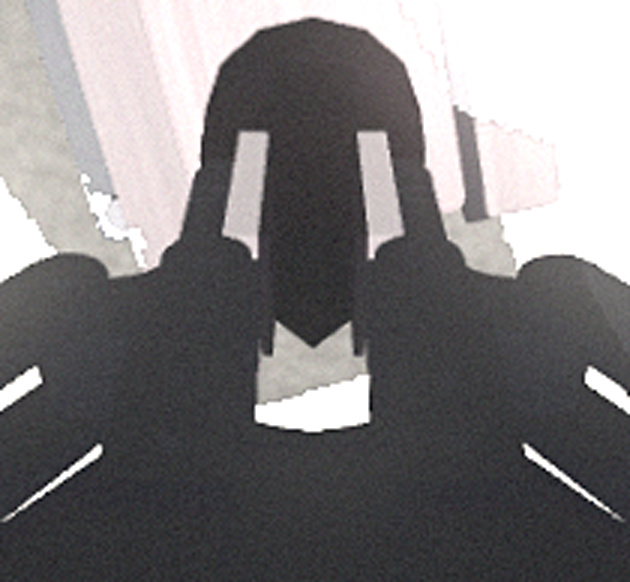

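View pics/s10c.png

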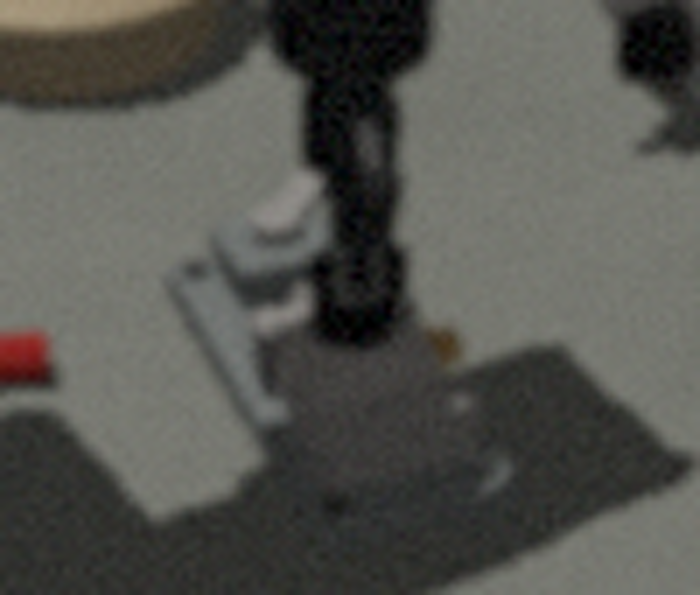

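```bash
python3 - <<'E'
from h import *
S=np.array([.5645,.0653]); t=-.275; T=S+.0008*np.array([np.cos(t),np.sin(t)])
bot.servo_line([*T,.1133],None,.04); bot.dwell(.5)
s=get_obs(); print(s["time_s"],s["position"],s["wrist_force"],s["gripper_width"],abs(s["joint_vel"]).max())
hand_in()
E
```

```text
24.7417 [0.56555094 0.06511842 0.1143324 ] [-1.81866549 -0.29881572 15.12669404] 0.012152403877160944 0.0019215177799833377
the job is handed in; nothing more can be done
```

The job is handed in at 24.7 s of the 54 s limit. The knob is still gripped and pressed down on the shaft. `hand_in` reports no verdict, so what follows rests on my own checks.

- **Vise:** I turned the crank with the fingers caged round the handle. From the wrist picture it stands at about 2.34 rad. The control looked closed between both jaws, but I had no direct reading of the jaw forces.
- **Knob:** I gripped the black knob with 80 N, turned it to the measured direction of the flat (−0.275 rad) and lowered it on. It slid about 13 mm down the shaft with no noticeable force. The wrist force then rose from about 2 to 8 N over the spring's travel, and climbed steeply at the stop.
- **Final state:** The wrist force is about 15 N upward, the arm is at rest, and the fingers are 12 mm apart on the knob. From the tool height, the knob's underside is about 75–76 mm above the counter, which puts the shaft 7–8 mm down.

Two readings did not match the figures given:
- Turning the crank took only about 2–3 N at the wrist, against the stated 4–7 N.
- The gripper reads 12 mm on the 14 mm thick bar.

The other things on the counter were not touched as far as I know, but I did not take a last picture to confirm that.

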